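# Find the worn spring mount and fold its tag down

### The arm

A 7-joint arm with a two-finger parallel gripper is mounted at the origin on a cart in front of the work surface, level with it; the furniture and walls round the work are solid. World frame = base frame: x ahead of the robot, y to its left, z up, the work surface at z = 0. Lengths are in m, angles in rad, forces in N, time in s.
With the tool pointing down it reaches from about 0.425 to 0.875 m from the base axis. Payload 9.9 kg.
Tool frame: the origin (TCP) lies on the mounting face of the last link; the fingertips stand 173 mm ahead of it and the grasp point (between the pads) lies 155 mm ahead of it; z points along the fingers, y is the direction in which the jaws open and shut (so a half turn about z gives the same grasp; the last joint's range is limited). The gripper opens to 85 mm and grips with 20 to 120 N. Pads are 22 mm wide; open, the fingers measure 114 mm over their backs; the gripper's body (76 mm by 85 mm) begins 54 mm behind the grasp point. The pads swing forward as they close: fully open they stand 13 mm farther back than shut.
Start: joints at [1.019, 0.576, 0.025, 1.437, -0.015, 1.129, -0.057], TCP at [0.304, -0.602, 0.405] pointing down, gripper open.
Joint ranges: [-2.76, 2.76], [-0.34, 2.15], [-1.52, 1.57], [0.19, 2.46], [-1.09, 4.23], [0.17, 1.99], [-2.82, 2.82]. Speed limits (rad/s): [2.22, 2.22, 3.01, 3.01, 3.14, 3.14, 3.14].

### API

Orientations are given as [roll, pitch, yaw] about the fixed x, y, z axes, in that order (R = Rz(yaw) Ry(pitch) Rx(roll)).
In Python, from plant import env gives the robot as it stands.
- The arm moves only by the tool arm_command, never from a script. Its argument "increments" is a list that holds one entry, the list of rows, each a list of 7 numbers: the shift along the tool's x, y, z in mm, then the turn, a rotation vector about the tool's x, y, z in rad, then the opening, from 0 (shut) to 1 (fully open). A call has 1 to 10 rows; each row is the pose to reach, as a shift and turn from the pose commanded when the call began, along the tool's axes at that moment; what a row does not reach only later rows make up. A row lasts 1/10 s, in which the tool goes at most 50 mm and 8.59 degrees, less where a joint would pass 70% of its speed; a pose out of reach is approached as far as the arm can. A call with a gripper value outside its range is refused whole. The fingers move at their own pace and stop on an object; the grip force is fixed at half the most. Time passes only in rows, so rows that repeat a pose let the fingers close. It gives the time, the measured TCP pose, the force and the opening at its end, in the units of the state.
- env.get_obs(): the state, without advancing time (a new reading comes with each control period).
- env.capture(name): name is "scene" or "top"; returns the picture (400x640x3 uint8, blue, green, red); there is no depth.
- env.camera_info(name): a dict with "fx", "fy", "cx", "cy" (pixels), "distortion" ([k1, k2, p1, p2, k3] as OpenCV has them; the pictures are not rectified), "rvec" (rotation vector, rad) and "tvec" (3), from world to camera coordinates, as OpenCV has them. Camera axes: x right, y down, z forward; pixel columns grow to the right and rows downward; lengths in m; the calibration is good to about 2 mm. A picture is of the moment at which its call begins. camera_info takes no time and is no camera call.
- env.hand_in(): hands the job in, once; it reports no verdict.
The state is a dict: "time": time; "qpos": joint angles; "qvel": joint speeds; "joint_efforts": joint torques, N m; "tcp_pos": TCP position; "tool_rot": TCP orientation; "force": force on the tool from outside, world axes, zero at the start; "torque": the same for the moment, N m; "finger_gap": finger opening in m.
Only numpy, scipy, OpenCV 4.12 (cv2) and the standard library are available. Lean on these libraries where they do the work, as an engineer would, in place of code of your own. Each camera call takes 0.05 s, during which the arm holds its last target. There are 200 camera calls.

### The job

One of the three spring mounts on the anti-vibration base has gone soft. Gently press down each black pad with the fingertips and let it spring back, first the left, then the middle, then the right, to feel which is the softest; then push the red tag in front of that mount down flat to mark it for replacement. Leave the other two tags standing, and do not pick up or shift the bottles and the vial.

Things in the scene. Friction and masses are not known exactly. Their poses are not given: they have to be found in the camera images.
- base: Grey base plate of an anti-vibration balance table, 200 (x) by 250 mm (y), fixed, top 17 mm above the bench; origin on the bench under its centre, x to its rear (away from the robot), y to its left. Carries three look-alike spring mounts, in base mm: left (-12, +85), middle (68, 0), right (-12, -85), each with its own red tag in front (base -x). Its stone slab lies aside.
- pad_left_top (a point): Round black rubber pad on top of the left spring mount, 45 mm across; this point is the centre of its flat top face, 60 mm above the bench when at rest. It only moves straight down.
- pad_middle_top (a point): Round black rubber pad on top of the middle spring mount, 45 mm across; this point is the centre of its flat top face, 60 mm above the bench when at rest. It only moves straight down.
- pad_right_top (a point): Round black rubber pad on top of the right spring mount, 45 mm across; this point is the centre of its flat top face, 60 mm above the bench when at rest. It only moves straight down.
- pad_left (a joint): How far the left pad is pressed down, m: 0 at rest, 0.012 on its stop; springs back when let go. A sound mount gives at about 4 N and pushes back with 8 to 10 N at 7 mm; the one worn mount gives at about 1 N and pushes back with about 3 N at 7 mm. Which mount is worn differs from run to run; only pressing shows it.
- pad_middle (a joint): How far the middle pad is pressed down, m: 0 at rest, 0.012 on its stop; springs back when let go. Springs as told for the left pad.
- pad_right (a joint): How far the right pad is pressed down, m: 0 at rest, 0.012 on its stop; springs back when let go. Springs as told for the left pad.
- tag_left (a joint): Fold of the red service tag of the left mount, rad: 0 to 0.08 at the start (standing up at about 30 degrees, its free end leaning to base -x); 0.56 when folded down flat. The hinge is stiff: it stays where it is left, and about 2 to 3 N down on the free end folds it.
- tag_middle (a joint): Fold of the red service tag of the middle mount, rad: 0 to 0.08 at the start (standing up at about 30 degrees, its free end leaning to base -x); 0.56 when folded down flat. The hinge is stiff: it stays where it is left, and about 2 to 3 N down on the free end folds it.
- tag_right (a joint): Fold of the red service tag of the right mount, rad: 0 to 0.08 at the start (standing up at about 30 degrees, its free end leaning to base -x); 0.56 when folded down flat. The hinge is stiff: it stays where it is left, and about 2 to 3 N down on the free end folds it.
- tag_left_end (a point): Middle of the free end of the left tag, a red plate 44 mm from hinge to end, 24 mm wide, 3 mm thick. Its hinge runs along base y, 38 mm in front (base -x) of its pad's centre, 23.5 mm above the bench. The end is about 46 mm above the bench when up, 24 mm when flat; pressing straight down 25 to 30 mm in front of the hinge folds it fully.
- tag_middle_end (a point): Middle of the free end of the middle tag, a red plate 44 mm from hinge to end, 24 mm wide, 3 mm thick. Its hinge runs along base y, 38 mm in front (base -x) of its pad's centre, 23.5 mm above the bench. The end is about 46 mm above the bench when up, 24 mm when flat; pressing straight down 25 to 30 mm in front of the hinge folds it fully.
- tag_right_end (a point): Middle of the free end of the right tag, a red plate 44 mm from hinge to end, 24 mm wide, 3 mm thick. Its hinge runs along base y, 38 mm in front (base -x) of its pad's centre, 23.5 mm above the bench. The end is about 46 mm above the bench when up, 24 mm when flat; pressing straight down 25 to 30 mm in front of the hinge folds it fully.
- vial_1: Loose small amber vial with blue cap, 21 mm across, 47 mm tall, standing on the base plate between the left and the right tag; origin under its foot. Leave alone.
- oil: Loose small white bottle with red cap, 29 mm across, 56 mm tall, on the bench to the left of the base; origin under its foot. Leave alone.
- dropper: Loose brown dropper bottle with black cap, 34 mm across, 67 mm tall, on the bench to the right of the base; origin under its foot. Leave alone.

How it is judged:
By the outcome, as a careful person would: the job done as asked, in the order asked, and still so for the second after the job is handed in, with the robot touching nothing.
It also fails if it takes over 45 s, if anything falls off the work surface, if the arm or the gripper's body presses on something with over 40 N, if the wrist force passes 120 N, or if a joint passes its speed limit or range.

## Working session

There is one attempt and no reset: what is moved stays moved. The work goes in short steps, Python scripts to look and compute and a tool call to move; the robot and the scene stay as the last step left them, time stands still between calls to the robot, and variables do not carry over. Pictures are saved under pics/ and viewed, about 8 in all and at most 12, crops included, and the job is handed in when it is done.

Besides the shell and the picture viewer there is one more tool, called after "Request:" as name([rows], argument=value, ...), one row to a line, values as JSON. arm_command: Moves the arm, as the interface text tells. Its arguments: {"type":"object","properties":{"increments":{"type":"array","items":{"type":"array","items":{"type":"array","items":{"type":"number"}}}}},"required":["increments"]}

```bash
mkdir -p pics; python3 - <<'E'
from plant import env
import cv2
for n in("scene","top"):
    cv2.imwrite(f"pics/{n}0.png",env.capture(n)); print(n,env.camera_info(n))
o=env.get_obs()
print(o)
E
```

```text
scene {'fx': 454.7395484537198, 'fy': 454.7395484537198, 'cx': 311.4855891768422, 'cy': 200.230521349163, 'distortion': array([-0.0723616,  0.       ,  0.       ,  0.       ,  0.       ]), 'rvec': array([ 0.78287503, -2.49879763,  1.20670922]), 'tvec': array([0.45979044, 0.24374256, 0.68562593])}
top {'fx': 454.3640435603929, 'fy': 454.3640435603929, 'cx': 312.246313588858, 'cy': 195.60293676417612, 'distortion': array([-0.11337112,  0.        ,  0.        ,  0.        ,  0.        ]), 'rvec': array([ 2.1659254 , -2.10986893,  0.1691126 ]), 'tvec': array([0.02158619, 0.54289111, 0.84771756])}
{'time': 0.1, 'qpos': array([ 1.01919637,  0.5764713 ,  0.02483467,  1.43782021, -0.01496334,
        1.12896918, -0.05648789]), 'qvel': array([-0.00140884, -0.00031352,  0.00121362, -0.00244474, -0.00068384,
        0.00176252, -0.00119515]), 'joint_efforts': array([ 5.11214152e-03, -7.67298889e+01,  2.25790523e+00, -2.86603582e+01,
        1.59689540e-02,  8.59690859e-03, -5.84084410e-05]), 'tcp_pos': array([ 0.30433065, -0.60234801,  0.40391411]), 'tool_rot': array([-3.14011247e+00,  1.02526047e-04,  4.67871036e-01]), 'force': array([-1.00281996,  0.43205764,  0.37996297]), 'torque': array([0.03071763, 0.01630603, 0.0232551 ]), 'finger_gap': 0.08541175754313557}
```

View pics/top0.png

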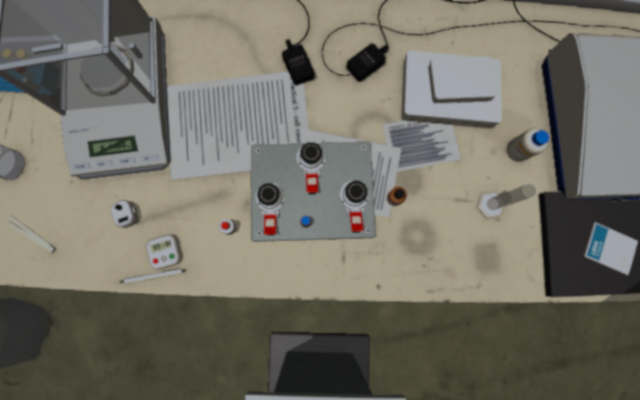

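View pics/scene0.png

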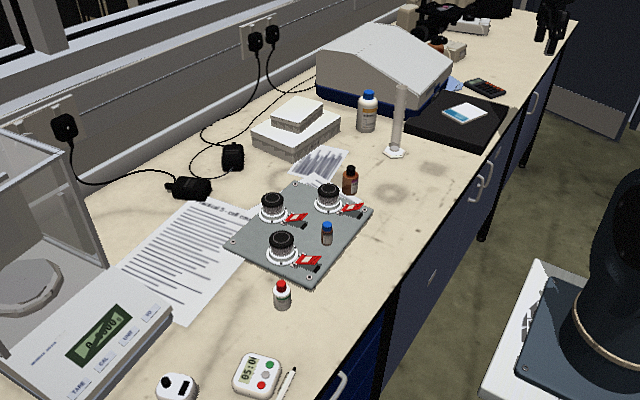

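The top view shows pads at (269,194), (311,153) and (355,191), red tags at (270,225), (312,184) and (357,222), and the vial at (307,222). The scene view has pads at (281,240), (272,201) and (328,190). Next I'll fit the base pose from both views.

```bash
cat > h.py <<'E'
import numpy as np, cv2
from plant import env
from scipy.optimize import least_squares
def proj(n,P):
    c=env.camera_info(n);K=np.array([[c['fx'],0,c['cx']],[0,c['fy'],c['cy']],[0,0,1]])
    return cv2.projectPoints(np.float64(P).reshape(-1,3),c['rvec'],c['tvec'],K,c['distortion'])[0][:,0]
def world(p,P):
    P=np.float64(P).reshape(-1,3);c,s=np.cos(p[2]),np.sin(p[2])
    return np.c_[p[0]+c*P[:,0]-s*P[:,1],p[1]+s*P[:,0]+c*P[:,1],P[:,2]]
PAD=np.array([[-.012,.085,.06],[.068,0,.06],[-.012,-.085,.06]])
E
python3 - <<'E'
from h import *
COR=np.array([[.1,.125,.017],[.1,-.125,.017],[-.1,-.125,.017],[-.1,.125,.017]])
END=PAD+[-.038-.038,0,0]; END[:,2]=.046
ct=np.array([[251,144],[371,142],[375.5,237],[252,241]],float)
pt=np.array([[269,194],[311,153],[355,191]],float)
ps=np.array([[281,240],[272,201],[328,190]],float)
im=cv2.imread('pics/top0.png'); sc=cv2.imread('pics/scene0.png')
def f(p,w=1): return np.r_[(proj('top',world(p,COR))-ct).ravel(),(proj('top',world(p,PAD))-pt).ravel(),(proj('scene',world(p,PAD))-ps).ravel()]
r=least_squares(f,[.6,0,0],loss='soft_l1'); print(r.x, r.fun.reshape(-1,2).round(1).tolist())
W=world(r.x,PAD);print(W)
# overlay
def draw(n,im,x0,y0,x1,y1,k):
    big=cv2.resize(im[y0:y1,x0:x1],None,fx=k,fy=k,interpolation=cv2.INTER_CUBIC)
    th=np.linspace(0,2*np.pi,60)
    L=[world(r.x,COR)]+[world(r.x,q+np.c_[.0225*np.cos(th),.0225*np.sin(th),0*th]) for q in PAD]
    for q in PAD:
        h=q+[-.038,0,0];h[2]=.0235;e=h+[-.0381,0,.022]
        L.append(world(r.x,[h+[0,.012,0],h-[0,.012,0],e-[0,.012,0],e+[0,.012,0]]))
    for l in L: cv2.polylines(big,[np.int32(((proj(n,l)-[x0,y0]+.5)*k-.5).round())],True,(0,255,0),1)
    return big
a=draw('top',im,235,130,395,250,4); b=draw('scene',sc,215,170,385,300,4)
cv2.imwrite('pics/a.png',a);cv2.imwrite('pics/b.png',b)
E
```

```text
[0.55741861 0.03743696 0.05449513] [[-1.3, 0.2], [-0.3, -1.1], [0.1, 0.8], [-1.6, 0.4], [-1.3, -0.2], [-0.4, -0.8], [0.8, 0.3], [0.3, -2.5], [0.4, -3.2], [0.8, -1.4]]
[[ 0.54080663  0.12165716  0.06      ]
 [ 0.62531766  0.0411408   0.06      ]
 [ 0.55006622 -0.04809047  0.06      ]]
```

View pics/a.png

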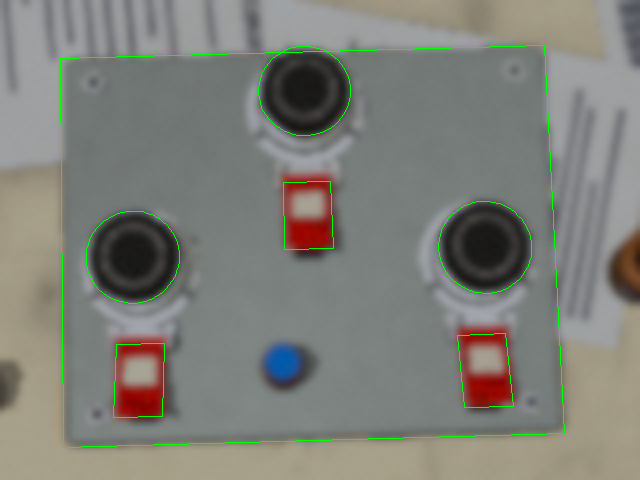

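View pics/b.png

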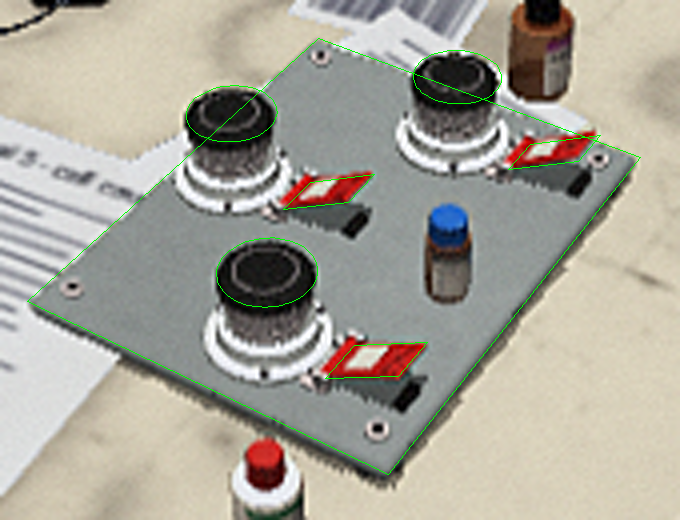

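The fit overlays pads, tags and plate edges within about 2 mm in both views. I'm moving above the left pad with the fingers shut.

Request:
arm_command([
  [[538, -539, 0, 0, 0, 0.414, 0], [538, -539, 0, 0, 0, 0.414, 0], [538, -539, 0, 0, 0, 0.414, 0], [538, -539, 0, 0, 0, 0.414, 0], [538, -539, 0, 0, 0, 0.414, 0], [538, -539, 0, 0, 0, 0.414, 0], [538, -539, 0, 0, 0, 0.414, 0], [538, -539, 0, 0, 0, 0.414, 0], [538, -539, 0, 0, 0, 0.414, 0], [538, -539, 0, 0, 0, 0.414, 0]],
])

```text
time: 1.1
tcp_pos: [0.4602, -0.1253, 0.4047]
tool_rot: [3.142, 0.0, 0.054]
force: [0.9, -0.5, -0.2]
finger_gap: 0.0004
```

```bash
cat > g.py <<'E'
import sys; from h import *
from scipy.spatial.transform import Rotation as R
B=[0.5574,0.0374,0.0545]
def go(t,yaw=B[2]):
    o=env.get_obs();Rt=R.from_euler('xyz',o['tool_rot'])
    G=R.from_euler('xyz',[np.pi,0,yaw])
    print('t',round(o['time'],2),'tcp',o['tcp_pos'].round(4),'rot',o['tool_rot'].round(3),'F',o['force'].round(2),'gap',round(o['finger_gap'],4))
    print('inc mm',(Rt.inv().apply(np.array(t)-o['tcp_pos'])*1000).round(1),'rv',(Rt.inv()*G).as_rotvec().round(4))
b=[float(v) for v in sys.argv[1:4]]  # base mm x,y ; tip z mm
w=world(B,[b[0]/1e3,b[1]/1e3,0])[0]; w[2]=b[2]/1e3+.173
go(w)
E
python3 g.py -12 85 110
```

```text
t 1.1 tcp [ 0.4602 -0.1253  0.4047] rot [3.142 0.    0.054] F [ 0.91 -0.53 -0.23] gap 0.0004
inc mm [  93.7 -242.3  121.7] rv [ 0.      0.     -0.0008]
```

Request:
arm_command([
  [[90, -230, 60, 0, 0, 0, 0], [90, -230, 60, 0, 0, 0, 0], [90, -230, 60, 0, 0, 0, 0], [90, -230, 60, 0, 0, 0, 0], [90, -230, 60, 0, 0, 0, 0], [90, -230, 60, 0, 0, 0, 0], [90, -230, 60, 0, 0, 0, 0], [90, -230, 60, 0, 0, 0, 0]],
])

```text
time: 1.9
tcp_pos: [0.5374, 0.1059, 0.3446]
tool_rot: [3.141, 0.001, 0.053]
force: [0.4, -0.2, -0.2]
finger_gap: 0.0001
```

```bash
python3 g.py -12 85 75
```

```text
t 1.9 tcp [0.5374 0.1059 0.3446] rot [3.141e+00 1.000e-03 5.300e-02] F [ 0.38 -0.16 -0.16] gap 0.0001
inc mm [  4.3 -15.6  96.6] rv [ 0.001   0.0007 -0.0019]
```

Request:
arm_command([
  [[4, -16, 40, 0, 0, 0, 0], [4, -16, 70, 0, 0, 0, 0], [4, -16, 90, 0, 0, 0, 0], [4, -16, 97, 0, 0, 0, 0], [4, -16, 97, 0, 0, 0, 0], [4, -16, 97, 0, 0, 0, 0]],
])

```text
time: 2.5
tcp_pos: [0.5412, 0.1226, 0.2489]
tool_rot: [-3.142, -0.001, 0.052]
force: [0.2, 0.4, 1.2]
finger_gap: 0.0003
```

```bash
python3 - <<'E'
from h import *
b=env.capture('scene'); a=env.capture('top')
z=lambda i,x0,y0,x1,y1,k: cv2.resize(i[y0:y1,x0:x1],None,fx=k,fy=k,interpolation=cv2.INTER_CUBIC)
cv2.imwrite('pics/c.png',np.vstack([z(b,190,150,390,290,3)]))
E
python3 g.py -12 85 60
```

```text
t 2.6 tcp [0.5412 0.123  0.249 ] rot [-3.141e+00 -2.000e-03  5.300e-02] F [-0.25  0.9  -0.28] gap -0.0002
inc mm [-0.5  1.4 16. ] rv [-0.0004 -0.0021 -0.0014]
```

View pics/c.png

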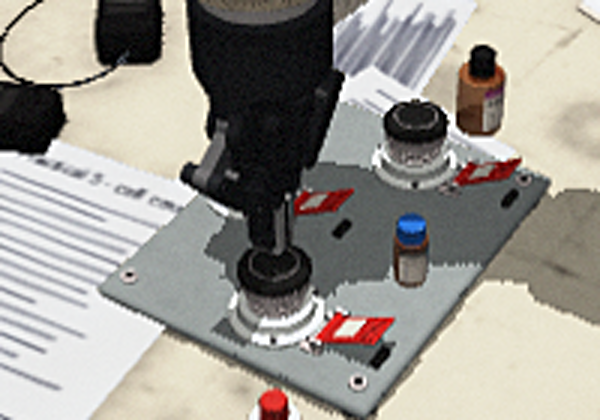

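The shut fingertips hover about 15 mm above the centre of the left pad, near crop (268,252). Nothing has been disturbed. Pressing to about 7 mm.

Request:
arm_command([
  [[0, 1, 6, 0, 0, 0, 0], [0, 1, 11, 0, 0, 0, 0], [0, 1, 14, 0, 0, 0, 0], [0, 1, 17, 0, 0, 0, 0], [0, 1, 19, 0, 0, 0, 0], [0, 1, 21, 0, 0, 0, 0], [0, 1, 23, 0, 0, 0, 0], [0, 1, 23, 0, 0, 0, 0], [0, 1, 23, 0, 0, 0, 0], [0, 1, 23, 0, 0, 0, 0]],
])

```text
time: 3.6
tcp_pos: [0.5406, 0.1223, 0.2251]
tool_rot: [3.141, 0.0, 0.054]
force: [-2.4, -0.9, 10.4]
finger_gap: 0.0001
```

```bash
python3 g.py -12 85 53
```

```text
t 3.6 tcp [0.5406 0.1223 0.2251] rot [3.141 0.    0.054] F [-2.41 -0.94 10.42] gap 0.0001
inc mm [ 0.1  0.7 -0.9] rv [ 0.0001  0.0001 -0.0007]
```

Left pushes back about 10 N, so it is sound. I'm lifting off and moving to the middle pad.

Request:
arm_command([
  [[0, 0, -6, 0, 0, 0, 0], [0, 0, -16, 0, 0, 0, 0], [0, 0, -30, 0, 0, 0, 0], [0, 0, -30, 0, 0, 0, 0], [30, 32, -30, 0, 0, 0, 0], [60, 64, -30, 0, 0, 0, 0], [80, 85, -30, 0, 0, 0, 0], [80, 85, -30, 0, 0, 0, 0], [80, 85, -25, 0, 0, 0, 0], [80, 85, -25, 0, 0, 0, 0]],
])

```text
time: 4.6
tcp_pos: [0.6242, 0.0429, 0.2484]
tool_rot: [-3.141, 0.002, 0.055]
force: [-0.1, -0.6, 0.1]
finger_gap: 0.0
```

```bash
python3 g.py 68 0 53
```

```text
t 4.6 tcp [0.6242 0.0429 0.2484] rot [-3.141e+00  2.000e-03  5.500e-02] F [-0.1  -0.63  0.12] gap 0.0
inc mm [ 1.1  1.9 22.4] rv [-0.0007  0.0024  0.0007]
```

Request:
arm_command([
  [[1, 1, 6, 0, 0, 0, 0], [1, 1, 11, 0, 0, 0, 0], [1, 1, 14, 0, 0, 0, 0], [1, 1, 17, 0, 0, 0, 0], [1, 1, 19, 0, 0, 0, 0], [1, 1, 21, 0, 0, 0, 0], [1, 1, 23, 0, 0, 0, 0], [1, 1, 23, 0, 0, 0, 0], [1, 1, 23, 0, 0, 0, 0], [1, 1, 23, 0, 0, 0, 0]],
])

```text
time: 5.6
tcp_pos: [0.626, 0.0412, 0.2273]
tool_rot: [-3.141, 0.0, 0.054]
force: [-4.1, 0.7, 7.5]
finger_gap: 0.0001
```

```bash
python3 g.py 68 0 53
```

```text
t 5.6 tcp [0.626  0.0412 0.2273] rot [-3.141  0.     0.054] F [-4.14  0.68  7.53] gap 0.0001
inc mm [-0.7  0.   1.3] rv [-0.0004  0.0002 -0.0004]
```

Middle reads about 7.5 N at 5.7 mm, so it looks sound. I'll press 1.5 mm further for a comparable depth.

Request:
arm_command([
  [[0, 0, 1.5, 0, 0, 0, 0], [0, 0, 1.5, 0, 0, 0, 0], [0, 0, 1.5, 0, 0, 0, 0]],
])

```text
time: 5.9
tcp_pos: [0.626, 0.0412, 0.2258]
tool_rot: [-3.141, 0.0, 0.054]
force: [-4.0, 0.8, 9.4]
finger_gap: -0.0003
```

Request:
arm_command([
  [[0, 0, -6, 0, 0, 0, 0], [0, 0, -16, 0, 0, 0, 0], [0, 0, -30, 0, 0, 0, 0], [0, 0, -30, 0, 0, 0, 0], [-30, 32, -30, 0, 0, 0, 0], [-60, 64, -30, 0, 0, 0, 0], [-80, 85, -30, 0, 0, 0, 0], [-80, 85, -30, 0, 0, 0, 0], [-80, 85, -25, 0, 0, 0, 0], [-80, 85, -25, 0, 0, 0, 0]],
])

```text
time: 6.9
tcp_pos: [0.5515, -0.0474, 0.2496]
tool_rot: [-3.141, -0.0, 0.055]
force: [-0.5, 0.8, -0.7]
finger_gap: 0.0001
```

```bash
python3 g.py -12 -85 53
```

```text
t 6.9 tcp [ 0.5515 -0.0474  0.2496] rot [-3.141 -0.     0.055] F [-0.53  0.8  -0.69] gap 0.0001
inc mm [-1.5  0.7 23.6] rv [-0.0007 -0.0001  0.0004]
```

Request:
arm_command([
  [[-1, 1, 6, 0, 0, 0, 0], [-1, 1, 11, 0, 0, 0, 0], [-1, 1, 14, 0, 0, 0, 0], [-1, 1, 17, 0, 0, 0, 0], [-1, 1, 19, 0, 0, 0, 0], [-1, 1, 21, 0, 0, 0, 0], [-1, 1, 24, 0, 0, 0, 0], [-1, 1, 24, 0, 0, 0, 0], [-1, 1, 24, 0, 0, 0, 0], [-1, 1, 24, 0, 0, 0, 0]],
])

```text
time: 7.9
tcp_pos: [0.5501, -0.0493, 0.2264]
tool_rot: [-3.141, -0.0, 0.054]
force: [-1.6, 1.6, 3.0]
finger_gap: -0.0001
```

```bash
python3 g.py -12 -85 53
```

```text
t 7.9 tcp [ 0.5501 -0.0493  0.2264] rot [-3.141 -0.     0.054] F [-1.64  1.61  2.96] gap -0.0001
inc mm [ 0.  -1.2  0.4] rv [-0.0001 -0.0003 -0.0006]
```

Right gives only about 3 N at 7 mm, so it is the worn mount. I'm lifting off and going above its tag at base (-77, -85).

Request:
arm_command([
  [[0, 0, -6, 0, 0, 0, 0], [0, 0, -16, 0, 0, 0, 0], [0, 0, -28, 0, 0, 0, 0], [0, 0, -28, 0, 0, 0, 0], [-30, -1, -28, 0, 0, 0, 0], [-65, -1, -28, 0, 0, 0, 0], [-65, -1, -28, 0, 0, 0, 0], [-65, -1, -20, 0, 0, 0, 0], [-65, -1, -10, 0, 0, 0, 0], [-65, -1, -10, 0, 0, 0, 0]],
])

```text
time: 8.9
tcp_pos: [0.4855, -0.0517, 0.2347]
tool_rot: [-3.141, 0.001, 0.054]
force: [0.7, -0.1, -0.5]
finger_gap: 0.0001
```

```bash
python3 g.py -77 -85 25
```

```text
t 8.9 tcp [ 0.4855 -0.0517  0.2347] rot [-3.141e+00  1.000e-03  5.400e-02] F [ 0.69 -0.06 -0.47] gap 0.0001
inc mm [-0.3 -0.1 36.7] rv [-0.0003  0.0014 -0.0005]
```

Request:
arm_command([
  [[0, 0, 8, 0, 0, 0, 0], [0, 0, 14, 0, 0, 0, 0], [0, 0, 19, 0, 0, 0, 0], [0, 0, 24, 0, 0, 0, 0], [0, 0, 29, 0, 0, 0, 0], [0, 0, 33, 0, 0, 0, 0], [0, 0, 35, 0, 0, 0, 0], [0, 0, 36, 0, 0, 0, 0], [0, 0, 36, 0, 0, 0, 0], [0, 0, 36, 0, 0, 0, 0]],
])

```text
time: 9.9
tcp_pos: [0.4853, -0.0519, 0.2003]
tool_rot: [-3.142, -0.001, 0.054]
force: [-0.4, -1.1, -0.1]
finger_gap: 0.0003
```

```bash
python3 g.py -77 -85 25
```

```text
t 9.9 tcp [ 0.4853 -0.0519  0.2003] rot [-3.142e+00 -1.000e-03  5.400e-02] F [-0.4  -1.12 -0.13] gap 0.0003
inc mm [-0.1 -0.2  2.3] rv [-0.     -0.0006 -0.0007]
```

Request:
arm_command([
  [[0, 0, 1, 0, 0, 0, 0], [0, 0, 2, 0, 0, 0, 0], [0, 0, 2, 0, 0, 0, 0], [0, 0, 2, 0, 0, 0, 0]],
])

```text
time: 10.3
tcp_pos: [0.4852, -0.0519, 0.1984]
tool_rot: [3.142, -0.001, 0.054]
force: [-0.6, -0.9, 3.5]
finger_gap: 0.0003
```

```bash
python3 g.py -77 -85 25; python3 - <<'E'
from h import *
b=env.capture('scene')
cv2.imwrite('pics/d.png',cv2.resize(b[150:290,190:390],None,fx=3,fy=3,interpolation=cv2.INTER_CUBIC))
E
```

```text
t 10.3 tcp [ 0.4852 -0.0519  0.1984] rot [ 3.142e+00 -1.000e-03  5.400e-02] F [-0.57 -0.9   3.55] gap 0.0003
inc mm [-0.1 -0.2  0.4] rv [ 0.     -0.0007 -0.0007]
```

View pics/d.png

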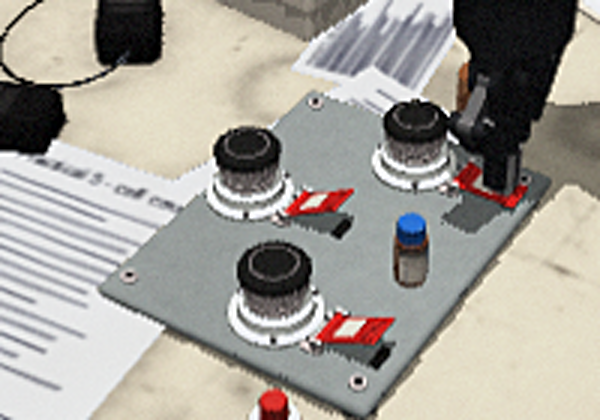

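The right tag is almost flat under the tip, at crop (495,185). The other tags still stand and the vial is untouched. I'll press a little further until it meets the stop.

Request:
arm_command([
  [[0, 0, 0.7, 0, 0, 0, 0], [0, 0, 1.5, 0, 0, 0, 0], [0, 0, 1.5, 0, 0, 0, 0], [0, 0, 1.5, 0, 0, 0, 0]],
])

```text
time: 10.75
tcp_pos: [0.4851, -0.0519, 0.1979]
tool_rot: [3.141, -0.001, 0.054]
force: [-4.7, 1.2, 23.7]
finger_gap: 0.0001
```

The tag is on its stop: the tip sank only 0.5 mm while the force rose to 24 N. I'm lifting straight up and backing away.

Request:
arm_command([
  [[0, 0, -5, 0, 0, 0, 0], [0, 0, -20, 0, 0, 0, 0], [0, 0, -50, 0, 0, 0, 0], [0, 0, -100, 0, 0, 0, 0], [0, 0, -150, 0, 0, 0, 0], [0, 50, -190, 0, 0, 0, 0], [0, 100, -200, 0, 0, 0, 0], [0, 140, -200, 0, 0, 0, 0], [0, 140, -200, 0, 0, 0, 0], [0, 140, -200, 0, 0, 0, 0]],
])

```text
time: 11.75
tcp_pos: [0.4921, -0.1931, 0.3964]
tool_rot: [-3.142, 0.001, 0.05]
force: [-0.0, 1.1, 0.1]
finger_gap: -0.0001
```

```bash
python3 g.py -77 -85 25; python3 - <<'E'
from h import *
b=env.capture('scene')
cv2.imwrite('pics/e.png',cv2.resize(b[160:320,210:390],None,fx=3.5,fy=3.5,interpolation=cv2.INTER_CUBIC))
E
```

```text
t 11.75 tcp [ 0.4921 -0.1931  0.3964] rot [-3.142e+00  1.000e-03  5.000e-02] F [-0.03  1.12  0.06] gap -0.0001
inc mm [   0.2 -141.6  198.4] rv [-0.      0.0005 -0.004 ]
```

View pics/e.png

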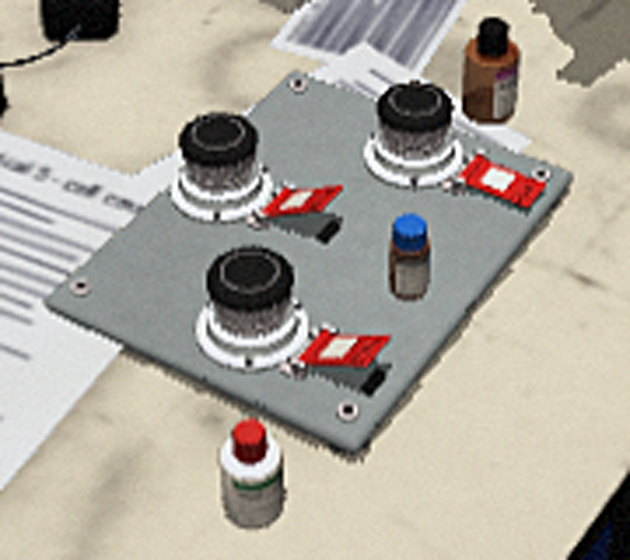

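The right tag lies flat at crop (503,180). The left and middle tags still stand, all pads are back up, and the bottles and vial are in place. Handing in.

```bash
python3 -c "
from plant import env
env.hand_in()"
```

```text
the job is handed in; nothing more can be done
```

The right mount is the soft one, and its red tag is now pushed down flat. I pressed the pads in order, left, middle, then right, and let each spring back:

| Mount | Force | Pressed |
|---|---|---|
| Left | 10.4 N | about 8 mm |
| Middle | 9.4 N | about 7 mm |
| Right | 3.0 N | about 6.6 mm |

- **Tag:** I pressed the right tag until it met its stop. The force peaked at about 24 N, with the tip about 25 mm above the bench.
- **Last picture:** The right tag lies flat and the other two stand. All three pads are back up, the vial and bottles look unmoved, and the arm is clear. I judged this by eye and did not measure the tag's fold angle.
- **Time:** The job took about 12 s of the 45 s allowed. None of the checks failed or disagreed.

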